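Slide the red ink stick out of the row and lay it on the ink bed

ROBOT

A 6-joint arm with a two-finger parallel gripper is mounted at the origin on the work surface. World frame = base frame: x ahead of the robot, y to its left, z up, the work surface at z = 0. Lengths are in m, angles in degrees, forces in N, time in s.
With the tool pointing down it reaches from about 0.425 to 0.925 m from the base axis. Payload 12.5 kg.
Tool frame: the origin (TCP) lies at the very end of the fingers, on their centre line; the grasp point (between the pads) lies 19 mm behind it; z points along the fingers, y is the line along which they close (so a half turn about z gives the same grasp; the last joint's range is limited). The gripper opens to 85 mm and grips with 20 to 120 N. Pads are 22 mm wide; open, the fingers measure 114 mm over their backs; the gripper's body (76 mm by 85 mm) begins 54 mm behind the grasp point. The pads swing forward as they close: fully open they stand 13 mm farther back than shut.
Start: joints at [-77.154, 28.126, 89.318, -0, 62.55, -6.05], TCP at [0.202, -0.591, 0.231] pointing down, gripper open.
Joint ranges: [-177.58, 177.58], [-47.91, 125.51], [2.72, 160], [-65.01, 245.01], [3.68, 167.84], [-153.87, 153.87]. Speed limits (degrees/s): [127.2, 127.2, 159.86, 180, 180, 180].

INTERFACE

Orientations are given as [roll, pitch, yaw] about the fixed x, y, z axes, in that order (R = Rz(yaw) Ry(pitch) Rx(roll)).
In Python, from plant import r gives the robot as it stands. Calls block until the motion is done:
- r.reach(position, orientation): joint-space move of the TCP to a pose.
- r.movel(position, max_speed=0.15, frame=None, stop_force=None): straight line of the TCP; frame=None keeps the orientation; max_speed is the mean speed in m/s. With stop_force (N) it stops when the force on the tool has changed by that much, and returns True; else False.
- r.move_j(angles): joint-space move.
- r.set_gripper(opening, effort=None): opening from 0.0 (shut) to 1.0 (fully open); effort is the grip in N (None keeps the last); returns when the fingers have stopped.
- r.wait(seconds).
- r.ik(position, orientation): joint angles nearest the present ones, or None.
- r.read_camera(name): name is "scene" or "top" or "wrist"; returns a dict with "pixels" (384x512x3 uint8, blue, green, red), "intrinsics" (3x3 intrinsics, pixels), "view" (4x4, takes a point from world to camera coordinates). Camera axes: x right, y up, looking along -z (the intrinsics and any distortion apply to the point x, -y, -z); pixel columns grow to the right and rows downward; lengths in m; the calibration is good to about 2 mm. A picture is of the moment at which its call begins. There is no depth.
A pose or a line that the arm cannot do raises r.Unreachable and nothing moves.
- r.close_job(): hands the job in; it is judged then, once.
Readings, each from a call of its own:
- r.read_time(): time.
- r.read_qpos(): joint angles.
- r.read_qd(): joint speeds.
- r.read_joint_torque(): joint torques, N m.
- r.read_position(): TCP position.
- r.read_eef_rot(): TCP orientation.
- r.read_force(): force on the tool from outside, world axes, zero at the start.
- r.read_wrist_torque(): the same for the moment, N m.
- r.read_width(): opening from 0.0 (shut) to 1.0 (fully open).
- r.read_grasp_force(): force on a finger pad.
Only numpy, scipy, OpenCV 4.12 (cv2) and the standard library are available. Lean on these libraries where they do the work, as an engineer would, in place of code of your own. Each camera call takes 0.05 s, during which the arm holds its last target. There are 200 camera calls.

TASK

The red ink stick lies in the row of black ones, under the washed brushes that hang to dry on the stand. Reach in at a slant beneath the brushes without touching them or the stand, and slide the red stick flat along the table, endways towards you, until it is wholly clear of the black sticks, which stay where they lie. Then pick it up and lay it down gently, flat and lengthways on the little ink bed between the bed's two curled ends, leaving the water dropper undisturbed.

Things in the scene. Friction and masses are not known exactly. Their poses are not given: they have to be found in the camera images.
- red_mid (a point): Centre (half-way up) of the red ink stick with gilt marks: 88 mm long (x), 34 wide (y), 16 high, about 60 g. Lies flat in a touching row of five equal sticks, 34.4 mm centre to centre, 1 to 3 black ones each side; ends up to 6 mm proud or short of its neighbours'. x points away from the robot. To push its far end, fingers must be under 34 mm wide across the row; 60 mm beyond is free table.
- black_a_mid (a point): Centre of a black ink stick with gilt marks, same size and axes as the red one. At the robot's right-hand (-y) end of the row. Must stay where it lies.
- black_b_mid (a point): Centre of a black ink stick with gilt marks, same size and axes as the red one. Inside the row; which inner place it has varies. Must stay where it lies.
- black_c_mid (a point): Centre of a black ink stick with gilt marks, same size and axes as the red one. Inside the row; which inner place it has varies. Must stay where it lies.
- black_d_mid (a point): Centre of a black ink stick with gilt marks, same size and axes as the red one. At the robot's left-hand (+y) end of the row. Must stay where it lies.
- stand: Dark wooden brush stand, fixed. Origin on the table midway between its two posts; y along its rail, x away from the robot. Posts 16 mm wide at y = +-170 mm on feet 100 mm long (x), 26 wide, 34 high. Rail 412 to 428 mm above the table, curled ends out to y = +-220 mm. The stick row lies beneath, sticks' x within 0.03 rad of the stand's, their centres at x = +3 to +25 mm.
- brush_tips (a point): Middle of the line of hanging brushes, at the height of the lowest tips (198 mm above the table), 14 mm nearer the robot than the rail; axes as the stand. Brushes hang freely at y = -112, -56, 0, 56, 112 mm from here, each up to 24 mm thick, up to the rail. The sticks' near ends come out only 5 to 27 mm nearer the robot than this line. A tool slanted 45 degrees from the robot's side passes below.
- bed: Ink bed: little dark wooden bench, fixed, 118 mm long (x) x 48 mm wide (y), flat top 24 mm above the table. Origin on the table under its centre. A round lip 10 mm thick across each end, crest 30.5 mm above the table; 108 mm of flat top between the lips; no ledges along the sides. The stick lies along x, either way round, its centre then 32 mm above the table. Stands left or right of the row.
- dropper_mid (a point): Centre, 23 mm above the table, of a small round blue porcelain water dropper, 66 mm across, spout reaching 47 mm from its axis, 56 mm high, about 140 g, standing loose on the side opposite to the ink bed. Leave it alone.
There are look-alikes about, which are no part of the job. Of the things like the part that bears red_mid, leave any that is blue; of the rest the smaller one is meant. What is shaped like the part that bears black_b_mid but turquoise is not meant.

How it is judged (in metres and radians):
On the way:
1. the red stick has been slid along the table until it is clear of all the black sticks, still lying flat (horizontal distance between red_mid and black_a_mid above 0.1 m and horizontal distance between red_mid and black_b_mid above 0.1 m and horizontal distance between red_mid and black_c_mid above 0.1 m and horizontal distance between red_mid and black_d_mid above 0.1 m and height (world z) of red_mid between 0.004 and 0.012 m and angle between red_mid's own z axis and vertical below 0.1 rad), for 0.2 s.
At the end, for the whole second after the job is handed in: The red stick rests flat on the ink bed: its centre within 10 mm of the bed's centre both ways, 29 to 34.5 mm above the table, lengthways within 0.15 rad, tilted less than 0.06 rad; every black stick is within 7 mm of where it started and the water dropper within 15 mm (x of red_mid in the frame of bed between -0.01 and 0.01 m and y of red_mid in the frame of bed between -0.01 and 0.01 m and height (world z) of red_mid between 0.029 and 0.0345 m and angle between red_mid's own z axis and vertical below 0.06 rad and angle between the x axis of red_mid and the x axis of bed, either way round below 0.15 rad and distance of each of black_a_mid, black_b_mid, black_c_mid, black_d_mid from where it was at the start of the episode below 0.007 m and distance of dropper_mid from where it was at the start of the episode below 0.015 m); the robot touches nothing.
It fails at once if a black ink stick is moved more than 7 mm (distance of any of black_a_mid, black_b_mid, black_c_mid, black_d_mid from where it was at the start of the episode above 0.007 m).
It fails at once if the red stick is lifted off the table (more than 12 mm) while it is still beside the black sticks (height (world z) of red_mid above 0.02 m and (horizontal distance between red_mid and black_a_mid below 0.086 m or horizontal distance between red_mid and black_b_mid below 0.086 m or horizontal distance between red_mid and black_c_mid below 0.086 m or horizontal distance between red_mid and black_d_mid below 0.086 m)).
It fails at once if the robot touches the brush stand or a hanging brush (more than 0.05 N) (contact force between any of the arm, the fingers and stand above 0.05 N).
It fails at once if the red stick is dropped or slammed down on the ink bed (faster than 0.45 m/s within 30 mm above it) (horizontal distance between red_mid and bed below 0.06 m and height (world z) of red_mid below 0.062 m and linear speed of red above 0.45 m/s).
It fails at once if the water dropper is moved more than 15 mm (distance of dropper_mid from where it was at the start of the episode above 0.015 m).
It also fails if it takes over 62 s, if anything falls off the work surface, if the arm or the gripper's body presses on something with over 40 N, if the wrist force passes 120 N, or if a joint passes its speed limit or range.

## Working session

There is one attempt and no reset: what is moved stays moved. The work goes in short steps, each a Python script; the robot and the scene stay as the last script left them, time stands still between calls to the robot, and variables do not carry over. Pictures are saved under pics/ and viewed, at most 14 in all, crops included, and the job is handed in when it is done.

```bash
mkdir -p pics
python3 - <<'E'
from plant import r
import cv2,pickle
for n in("scene","top"):
    c=r.read_camera(n); cv2.imwrite(f"pics/{n}0.png",c["pixels"]); pickle.dump(c,open(f"{n}0.pkl","wb"))
    print(c["intrinsics"],c["view"], {k:v for k,v in c.items() if k not in("pixels","intrinsics","view")})
print(r.read_time(),r.read_eef_rot())
E
```

```text
[[363.95871851   0.         261.43229019]
 [  0.         363.95871851 187.35831476]
 [  0.           0.           1.        ]] [[ 0.81890037  0.57374919 -0.01463077 -0.47300366]
 [-0.40076381  0.58987817  0.70102219  0.11891485]
 [ 0.41084129 -0.56820385  0.71298936 -1.28440639]
 [ 0.          0.          0.          1.        ]] {}
[[392.10382797   0.         250.16215962]
 [  0.         392.10382797 190.76074257]
 [  0.           0.           1.        ]] [[ 2.43065430e-02 -9.99696815e-01  3.93327360e-03 -6.26675922e-03]
 [ 9.88925948e-01  2.46204834e-02  1.46353342e-01 -5.72740134e-01]
 [-1.46405809e-01  3.32372532e-04  9.89224559e-01 -1.08474831e+00]
 [ 0.00000000e+00  0.00000000e+00  0.00000000e+00  1.00000000e+00]] {}
0.1 [-1.79937493e+02 -7.30282907e-03  1.88955858e+01]
```

View pics/scene0.png

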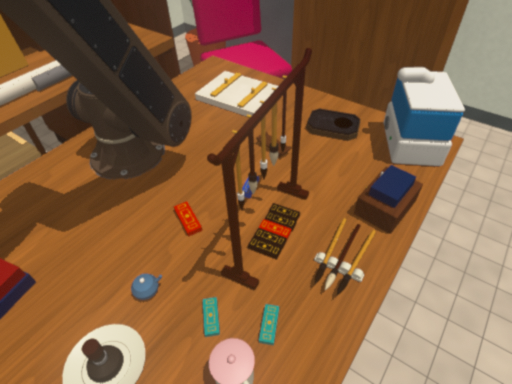

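View pics/top0.png

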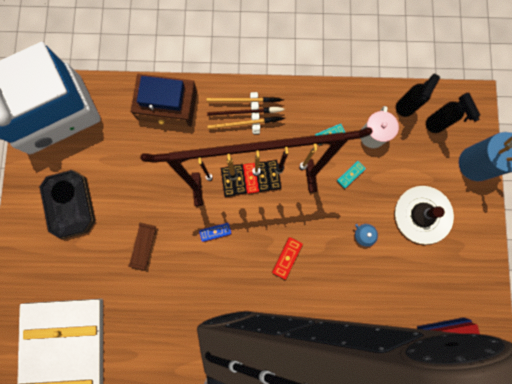

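The scene view shows the row under the stand, with the red stick in the middle at about (277,228). In the top view the red stick is at (251,178), the bed at (143,247) and the dropper at (365,235). The larger red decoy is at (287,258) and the blue one at (215,233). Next I'll measure by masks.

```bash
cat > h.py <<'E'
import numpy as np,cv2,pickle
def ray(c,uv):
    uv=np.atleast_2d(uv).astype(float);K=c["intrinsics"];V=c["view"]
    d=np.c_[(uv[:,0]-K[0,2])/K[0,0],-(uv[:,1]-K[1,2])/K[1,1],-np.ones(len(uv))]
    R=V[:3,:3];return -R.T@V[:3,3],d@R
def plane(c,uv,z):
    o,d=ray(c,uv);return o+d*((z-o[2])/d[:,2])[:,None]
def proj(c,p):
    p=np.atleast_2d(p);q=p@c["view"][:3,:3].T+c["view"][:3,3];K=c["intrinsics"]
    return np.c_[K[0,0]*q[:,0]/-q[:,2]+K[0,2],-K[1,1]*q[:,1]/-q[:,2]+K[1,2]]
def blobs(c,lo,hi,amin,z,roi=None):
    """colour blobs -> centre, long side, short side, long-axis yaw on plane z"""
    h=cv2.cvtColor(c["pixels"],cv2.COLOR_BGR2HSV);m=cv2.inRange(h,np.array(lo),np.array(hi))
    if lo[0]==0 and hi[0]<=6:m|=cv2.inRange(h,np.array([174,lo[1],lo[2]]),np.array([180,hi[1],hi[2]]))
    if roi:
        k=np.zeros_like(m);x0,y0,x1,y1=roi;k[y0:y1,x0:x1]=m[y0:y1,x0:x1];m=k
    m=cv2.morphologyEx(m,cv2.MORPH_CLOSE,np.ones((3,3),np.uint8))
    out=[]
    for q in cv2.findContours(m,cv2.RETR_EXTERNAL,cv2.CHAIN_APPROX_NONE)[0]:
        if cv2.contourArea(q)<amin:continue
        P=plane(c,q.reshape(-1,2),z)[:,:2]
        rc=cv2.minAreaRect((P*1000).astype(np.float32));b=cv2.boxPoints(rc)
        e=max((b[1]-b[0],b[2]-b[1]),key=np.linalg.norm)
        yaw=np.degrees(np.arctan2(e[1],e[0]));yaw=(yaw+90)%180-90
        out.append((np.round(rc[0],1),np.round(sorted(rc[1]),1),round(float(yaw),1),cv2.boundingRect(q)))
    return out
E
python3 - <<'E'
from h import *
t=pickle.load(open("top0.pkl","rb"));s=pickle.load(open("scene0.pkl","rb"))
for nm,c in(("top",t),("scene",s)):
    print(nm,"red");[print(b) for b in blobs(c,(0,150,90),(6,255,255),30,.016)]
    print("blue");[print(b) for b in blobs(c,(100,90,60),(125,255,255),60,.016)]
for n,uv,z in(("row corners",[(222,167),(279,160),(281,190),(225,196)],.016),("bed",[(135,224),(157,226),(150,270),(130,266)],.027),("feet",[(194,174),(201,174),(203,205),(196,207),(308,162),(315,160),(317,190),(310,192)],.034),("rail",[(143,157),(370,133)],.42),("tips",[(209,178),(233,178),(257,170),(282,168),(305,165)],.198)):
    print(n,np.round(plane(t,uv,z)*1000).tolist())
a=cv2.resize(t["pixels"][130:290,115:315],(800,640),interpolation=cv2.INTER_CUBIC)[:600]
cv2.imwrite("pics/tz.png",a)
b=cv2.resize(s["pixels"][130:300,200:340],None,fx=3.5,fy=3.5,interpolation=cv2.INTER_CUBIC);cv2.imwrite("pics/sz.png",b)
E
```

```text
top red
(array([ 201.3, -590.2]), array([ 24.2, 103.1]), -88.7, (442, 324, 38, 10))
(array([ 384.7, -102.5]), array([ 45.4, 115. ]), -25.4, (272, 237, 31, 43))
(array([615.4,   7.7]), array([36.8, 89.6]), 9.5, (243, 163, 16, 31))
blue
(array([ 455.5, -329.5]), array([57.6, 61.3]), -88.6, (355, 225, 22, 21))
(array([454. , 107.5]), array([34. , 88.2]), -73.8, (199, 223, 32, 18))
(array([ 696.9, -700.7]), array([118.9, 185.6]), -72.3, (460, 133, 52, 48))
(array([877.2, 292.2]), array([ 84.3, 128.1]), 84.4, (137, 76, 46, 31))
(array([856.6, 687.5]), array([231.1, 264.4]), -60.2, (0, 47, 84, 95))
scene red
(array([ 143.2, -494.5]), array([ 55.1, 129. ]), -28.1, (0, 258, 25, 41))
(array([619.7,   7.7]), array([38.7, 84.7]), 8.8, (259, 219, 33, 20))
(array([ 389.6, -105. ]), array([ 42.1, 119.8]), -25.3, (175, 202, 26, 33))
(array([-55.3, 772.9]), array([176.5, 478.3]), 10.1, (199, 46, 94, 32))
(array([-388.8,  842.7]), array([120.2, 237.3]), -6.7, (196, 29, 30, 17))
blue
(array([ 451.8, -324.7]), array([46.7, 54.3]), -15.3, (134, 275, 19, 21))
(array([826.5, 369.9]), array([ 89.1, 130.3]), 84.9, (372, 166, 43, 34))
(array([777.7, 848.1]), array([256.3, 418.4]), -61.5, (392, 79, 71, 61))
row corners [[646.0, 93.0, 16.0], [671.0, -76.0, 16.0], [581.0, -83.0, 16.0], [559.0, 81.0, 16.0]]
bed [[470.0, 336.0, 27.0], [466.0, 273.0, 27.0], [342.0, 285.0, 27.0], [351.0, 342.0, 27.0]]
feet [[619.0, 172.0, 34.0], [620.0, 152.0, 34.0], [529.0, 143.0, 34.0], [523.0, 162.0, 34.0], [663.0, -159.0, 34.0], [670.0, -180.0, 34.0], [581.0, -186.0, 34.0], [575.0, -165.0, 34.0]]
rail [[577.0, 215.0, 420.0], [636.0, -222.0, 420.0]]
tips [[579.0, 111.0, 198.0], [581.0, 51.0, 198.0], [602.0, -8.0, 198.0], [609.0, -70.0, 198.0], [618.0, -127.0, 198.0]]
```

View pics/tz.png

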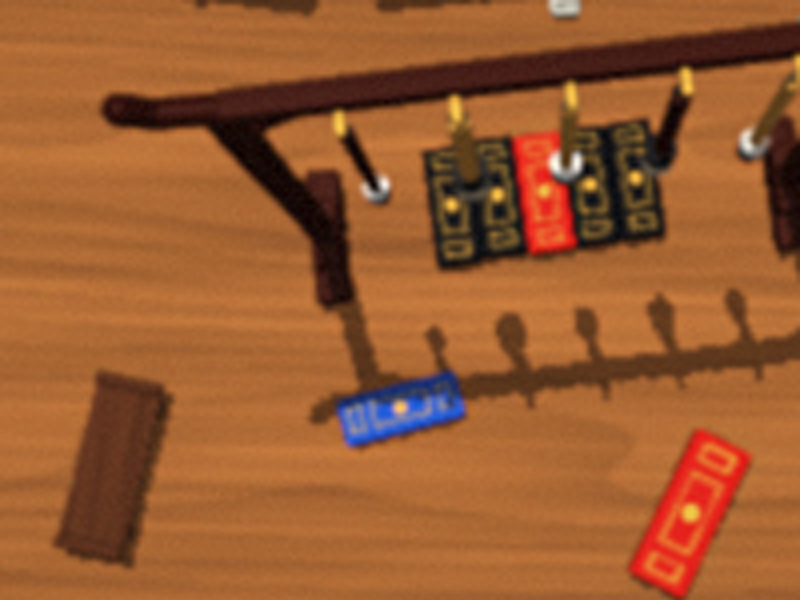

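View pics/sz.png

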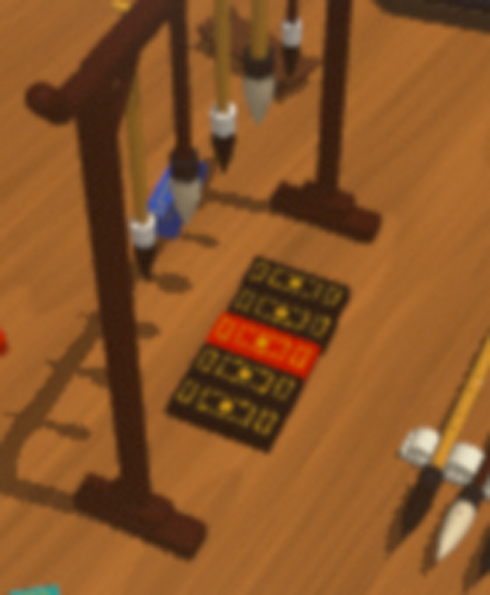

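The zoomed crops confirm the red stick is third of five. I get red at about (617, 8) mm, stand yaw about 8.5°, and the bed centre at about (407, 309). I'll check IK for a 40° slanted hook and go to a staging pose.

```bash
cat >> h.py <<'E'
from scipy.spatial.transform import Rotation as Ro
def slant(psi,el,flip=False):
    p,e=np.radians([psi,el]);z=np.array([np.cos(e)*np.cos(p),np.cos(e)*np.sin(p),-np.sin(e)])
    y=np.array([-np.sin(p),np.cos(p),0])*(-1 if flip else 1);x=np.cross(y,z)
    return Ro.from_matrix(np.c_[x,y,z]).as_euler('xyz',degrees=True).tolist(),z
E
python3 - <<'E'
from plant import r
from h import *
psi=8.5;p=np.radians(psi);ux=np.array([np.cos(p),np.sin(p),0]);c=np.array([.617,.008,0])
sol={}
for el in(40,45):
  for f in(0,1):
    o,z=slant(psi,el,f)
    H=c+ux*(.044+.036)+[0,0,.012]
    for nm,P in(("stage",H-z*.27),("hook",H),("end",H-ux*.165)):
        q=r.ik(P.tolist(),o);print(el,f,nm,np.round(P,3),None if q is None else np.round(q,1));sol[el,f,nm]=q
E
```

```text
40 0 stage [ 0.492 -0.011  0.186] [-20.2  19.3 140.8 138.2  33.5 107.3]
40 0 hook [0.696 0.02  0.012] [ -8.6  48.6 117.3 157.9  36.7  96.9]
40 0 end [ 0.533 -0.005  0.012] [-16.8  50.1 140.1 157.7  59.4  84.9]
40 1 stage [ 0.492 -0.011  0.186] [-20.2  19.3 140.8 138.2  33.5 -72.7]
40 1 hook [0.696 0.02  0.012] [ -8.6  48.6 117.3 157.9  36.7 -83.1]
40 1 end [ 0.533 -0.005  0.012] [-16.8  50.1 140.1 157.7  59.4 -95.1]
45 0 stage [ 0.507 -0.008  0.203] [-17.6  15.6 134.7 123.   21.8 126. ]
45 0 hook [0.696 0.02  0.012] [ -8.1  47.  115.2 154.8  28.3 100.6]
45 0 end [ 0.533 -0.005  0.012] [-15.7  46.8 138.1 157.6  49.5  87.3]
45 1 stage [ 0.507 -0.008  0.203] [-17.6  15.6 134.7 123.   21.8 -54. ]
45 1 hook [0.696 0.02  0.012] [ -8.1  47.  115.2 154.8  28.3 -79.4]
45 1 end [ 0.533 -0.005  0.012] [-15.7  46.8 138.1 157.6  49.5 -92.7]
```

Run:
```python
from plant import r
from h import *
w=r.read_camera("wrist");Rt=Ro.from_euler('xyz',r.read_eef_rot(),degrees=True).as_matrix()
V=w["view"];cp=-V[:3,:3].T@V[:3,3];print("cam in tool",np.round(Rt.T@(cp-r.read_position()),3),"look",np.round(Rt.T@(-V[2,:3]),2))
flip=(Rt.T@(cp-r.read_position()))[0]  # tool +x side?
# tool x (flip=0): cross(y,z) -> vertical sign
o,z=slant(8.5,40,0);x0=Ro.from_euler('xyz',o,degrees=True).as_matrix()[:,0];print("x axis flip0",x0)
f=0 if x0[2]*flip>0 else 1
p=np.radians(8.5);ux=np.array([np.cos(p),np.sin(p),0]);c=np.array([.617,.008,0])
o,z=slant(8.5,40,f);H=c+ux*.08+[0,0,.012]
q=np.array(r.ik((H-z*.27).tolist(),o));print(f,q)
r.set_gripper(0.0)
q0=np.array(r.read_qpos());a=q.copy();a[0]-=57
m=(q0+a)/2;m[1]=0;m[0]=-77
r.move_j(m.tolist());print(r.read_position());r.move_j(a.tolist());r.move_j(q.tolist())
print(r.read_position(),r.read_eef_rot(),o,r.read_time())
w=r.read_camera("wrist");pickle.dump(w,open("w1.pkl","wb"));cv2.imwrite("pics/w1.png",w["pixels"])
[print(b) for b in blobs(w,(0,150,80),(6,255,255),150,.016)]
```

```text
cam in tool [ 0.077 -0.    -0.143] look [-0.3   0.    0.95]
x axis flip0 [-0.63572714 -0.09501006 -0.76604444]
1 [-20.22573443  19.27493521 140.75969024 138.20912741  33.53670554
 -72.71989257]
[ 0.34490679 -0.41348295  0.43673479]
[ 0.49166981 -0.01137283  0.18567402] [179.98638756 -50.01689419   8.44102474] [180.0, -49.999999999999986, 8.499999999999993] 4.8333
(array([616.2,   8.4]), array([37.2, 86. ]), 9.3, (241, 174, 29, 55))
```

View pics/w1.png

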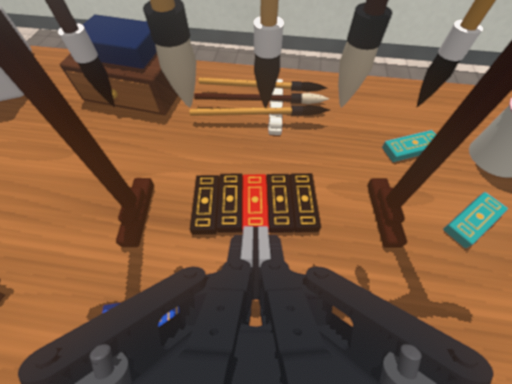

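The wrist view shows the red stick at (255,200), centred ahead of the closed fingertips at (256,240), with the brushes above. Next I'll check whether the camera has a body on the gripper.

Run:
```python
from plant import r
from h import *
c=r.read_camera("scene");t=r.read_camera("top");R=Ro.from_euler('xyz',r.read_eef_rot(),degrees=True).as_matrix();p=np.array(r.read_position())
cam=p+R@[.077,0,-.143];print(cam,proj(c,cam),proj(c,p))
u=c["pixels"][60:300,90:340];cv2.imwrite("pics/s1.png",cv2.resize(u,None,fx=2.4,fy=2.4,interpolation=cv2.INTER_CUBIC))
# red & row extents in wrist view along yaw 9
w=pickle.load(open("w1.pkl","rb"))
P=plane(w,[(197,175),(221,175),(243,174),(267,174),(291,174),(314,174),(191,234),(217,234),(242,229),(268,229),(293,232),(320,231)],.016)[:,:2]*1000
print(np.round(P,1).tolist())
```

```text
[ 0.43217813 -0.02023569  0.33646105] [[203.72971318 115.18269367]] [[230.68238581 169.91141097]]
[[644.5, 97.2], [649.7, 62.6], [656.1, 31.2], [661.3, -3.6], [666.5, -38.3], [671.4, -71.6], [553.9, 80.7], [558.7, 47.9], [570.2, 17.6], [575.1, -15.6], [575.7, -47.7], [582.2, -81.9]]
```

View pics/s1.png

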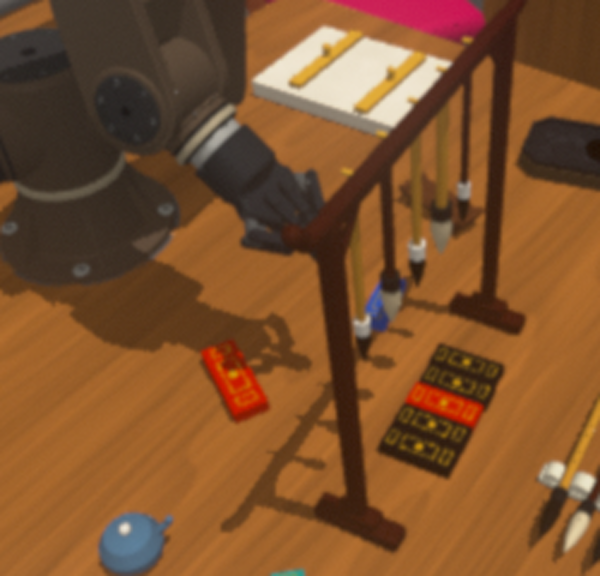

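No camera body is visible, so the axial approach is safe. Going in along the tool axis.

Run:
```python
from plant import r
from h import *
psi=8.9;p=np.radians(psi);ux=np.array([np.cos(p),np.sin(p),0]);c=np.array([.616,.0079,0])
o,z=slant(psi,40,1);H=c+ux*.08+[0,0,.012]
print(r.movel((H-z*.27).tolist(),frame=o))
print(r.movel((H-z*.03).tolist(),max_speed=.12,stop_force=6),r.movel(H.tolist(),max_speed=.03,stop_force=4))
print(r.read_position(),H,r.read_eef_rot(),o,r.read_force(),r.read_time())
w=r.read_camera("wrist");pickle.dump(w,open("w2.pkl","wb"));cv2.imwrite("pics/w2.png",w["pixels"])
```

```text
False
False False
[0.69493593 0.02027067 0.01207439] [0.69503679 0.02027683 0.012     ] [179.99874023 -49.99682863   8.90148698] [180.0, -50.00000000000001, 8.900000000000006] [-0.07606858  0.40616584  0.09261821] 8.5333
```

View pics/w2.png

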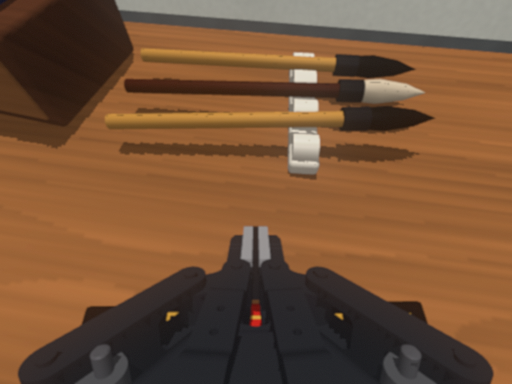

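The tool passed under the brushes and is centred: red shows at (256,315), and the row's ends at 85 and 425 lie evenly either side. Pulling now.

Run:
```python
from plant import r
from h import *
p=np.radians(8.9);ux=np.array([np.cos(p),np.sin(p),0]);P=np.array(r.read_position());P[2]=.0115
for d in(.03,.07,.12,.168):
    s=r.movel((P-ux*d).tolist(),max_speed=.04,stop_force=15)
    print(d,s,r.read_force(),r.read_position())
    if s:break
print(r.read_time())
t=r.read_camera("top");s=r.read_camera("scene")
for c in(t,s):[print(b) for b in blobs(c,(0,150,80),(6,255,255),60,.016)][:0]
w=r.read_camera("wrist");[print("w",b) for b in blobs(w,(0,150,80),(6,255,255),60,.016)]
a=t["pixels"][130:290,190:320];b=s["pixels"][180:300,180:330]
cv2.imwrite("pics/p3.png",np.hstack([cv2.resize(a,(400,492)),cv2.resize(b,(400,492))]))
```

```text
0.03 False [ 0.31828092 -0.86585019  1.70309414] [0.66538196 0.01561285 0.01150396]
0.07 False [1.20577647 0.57458767 1.21789278] [0.62577116 0.00946942 0.01138202]
0.12 False [ 0.46088151 -1.18304352  0.06842254] [0.57645731 0.00174509 0.01144065]
0.168 False [ 0.1916851  -0.63572252  0.08057694] [ 0.52900183 -0.00569028  0.01144498]
13.3833
(array([ 125.9, -585.4]), array([137.7, 163.2]), 11.3, (430, 323, 62, 61))
(array([ 146.1, -495.9]), array([ 55.2, 128.4]), -28.1, (0, 259, 25, 41))
(array([ 389. , -104.2]), array([ 43.7, 121.8]), -26.5, (174, 202, 27, 33))
w (array([486.7, -11.9]), array([5.9, 6.3]), 8.9, (249, 311, 13, 15))
```

View pics/p3.png

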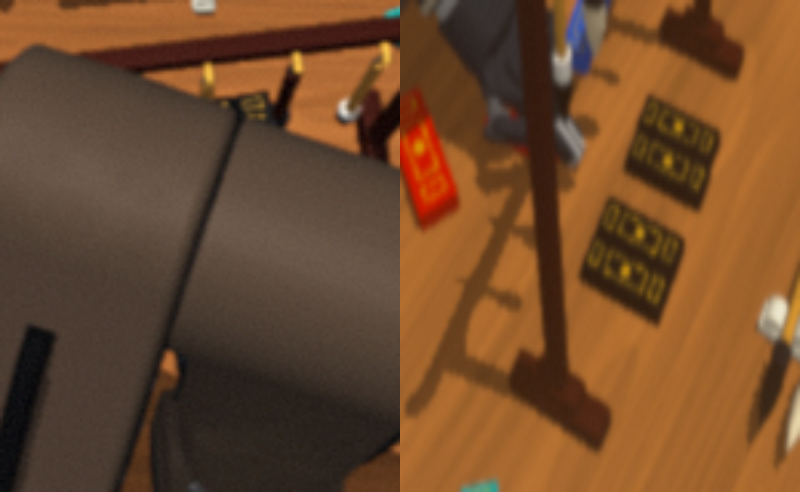

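The red stick slid out cleanly and the blacks stayed put. The scene crop shows four blacks with a gap and the arm clear of the brushes. Backing off, then checking IK for the top-down grasp.

Run:
```python
from plant import r
from h import *
p=np.radians(8.9);ux=np.array([np.cos(p),np.sin(p),0]);P=np.array(r.read_position())
P=P+ux*.013;r.movel(P.tolist(),max_speed=.06);P=P+[0,0,.14];r.movel(P.tolist(),max_speed=.15)
print(r.read_position(),r.read_qpos(),r.read_time())
for yaw in(8.9,-171.1):
  for nm,q in(("pre",(.464,-.016,.15)),("grasp",(.464,-.016,.003)),("bed",(.407,.309,.1))):
    for pit in(0,):
      print(yaw,nm,r.ik(list(q),[180,pit,yaw]))
w=r.read_camera("wrist");pickle.dump(w,open("w4.pkl","wb"));[print("w",b) for b in blobs(w,(0,150,80),(6,255,255),60,.016)]
s=r.read_camera("scene");[print("s",b) for b in blobs(s,(0,150,80),(6,255,255),60,.016)]
```

```text
[ 0.54161708 -0.0036396   0.15089812] [-16.39755608  26.77088722 136.12234091 145.27465338  35.06004069
 -77.33125081] 14.9833
8.9 pre [-1.01351420e+01  2.19036358e+01  1.16491648e+02 -2.54444375e-14
  4.16047166e+01  7.09648580e+01]
8.9 grasp [-1.01351420e+01  3.79412904e+01  1.22243070e+02 -5.08888749e-14
  1.98156397e+01  7.09648580e+01]
8.9 bed [ 2.97967350e+01  2.95962599e+01  1.12753586e+02 -2.54444375e-14
  3.76501542e+01  1.10896735e+02]
-171.1 pre [ -10.13514203   21.90363576  116.49164768    0.           41.60471656
 -109.03514203]
-171.1 grasp [-1.01351420e+01  3.79412904e+01  1.22243070e+02 -2.54444375e-14
  1.98156397e+01 -1.09035142e+02]
-171.1 bed [ 29.79673497  29.59625988 112.75358594   0.          37.65015418
 -69.10326503]
s (array([ 146.1, -495.9]), array([ 55.2, 128.4]), -28.1, (0, 259, 25, 41))
s (array([ 388.5, -104. ]), array([ 43.7, 122.3]), -26.5, (174, 202, 27, 33))
s (array([-51.8, 770.4]), array([170.4, 486.6]), 10.1, (199, 47, 95, 31))
```

Run:
```python
from plant import r
from h import *
r.movel([.492,-.0113,.186],max_speed=.15)
q=np.array(r.read_qpos());t=np.array(r.ik([.464,-.016,.16],[180,0,-171.1]));print(q,t)
a=q.copy();a[1]=4;r.move_j(a.tolist());print(r.read_position())
m=(a+t)/2;m[1]=4;r.move_j(m.tolist());print(r.read_position())
b=t.copy();b[1]=8;r.move_j(b.tolist());print(r.read_position());r.move_j(t.tolist());r.set_gripper(.7)
print(r.read_position(),r.read_time())
w=r.read_camera("wrist");pickle.dump(w,open("w5.pkl","wb"));cv2.imwrite("pics/w5.png",w["pixels"])
[print("w",b) for b in blobs(w,(0,150,80),(6,255,255),60,.016)]
```

```text
[-20.53465103  19.27274343 140.57219758 137.16266891  33.58136994
 -72.22513004] [ -10.13514203   20.97484052  115.8956406     0.           43.12951888
 -109.03514203]
[ 0.48010744 -0.00673818  0.30881177]
[0.4669996  0.0931757  0.29569847]
[ 0.46022799 -0.01508506  0.26379502]
[ 0.46399007 -0.01599008  0.16016218] 19.4917
w (array([462.1, -15.4]), array([32.6, 87.9]), 8.0, (241, 135, 31, 78))
w (array([ 385.3, -101.8]), array([ 46.4, 114.8]), -25.4, (137, 22, 94, 125))
```

View pics/w5.png

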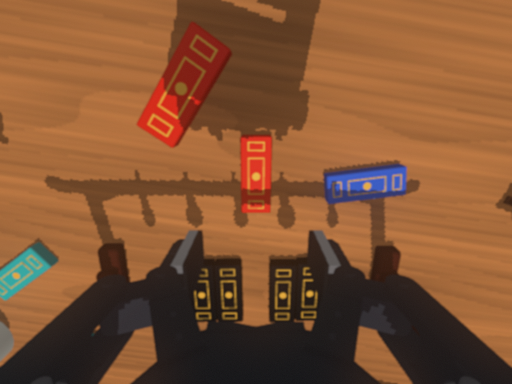

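The wrist view shows the lone red stick at (256,174), which is (462, −15) mm with yaw 8°, well clear of the blacks and both decoys. Grasping it, then looking at the bed on the way.

Run:
```python
from plant import r
from h import *
c=[.4621,-.0154];o=[180,0,-172]
r.movel(c+[.06],max_speed=.12,frame=o);print(r.movel(c+[.003],max_speed=.06,stop_force=8))
r.set_gripper(0.0,40);print(r.read_width(),r.read_grasp_force(),r.read_position())
r.movel(c+[.05],max_speed=.08);r.movel(c+[.16],max_speed=.15);print(r.read_width(),r.read_grasp_force(),r.read_time())
q=r.ik([.46,.31,.17],[180,0,170]);print(q,r.read_qpos())
r.reach([.46,.31,.17],[180,0,170]);print(r.read_qpos(),r.read_time())
w=r.read_camera("wrist");pickle.dump(w,open("w6.pkl","wb"));cv2.imwrite("pics/w6.png",w["pixels"])
```

```text
False
0.3874558106088772 39.890905022621155 [ 0.46223934 -0.01538433  0.00347205]
0.3865396768544092 39.806275963783264 23.5917
[ 27.15360931  26.58913175 103.219106     0.          50.19176225
 -52.84639069] [-1.01041472e+01  2.09012862e+01  1.16198859e+02 -2.39189184e-03
  4.29703607e+01 -1.08100850e+02]
[ 2.70788876e+01  2.66133659e+01  1.03256983e+02 -1.18368287e-02
  5.01798460e+01 -5.29053068e+01] 24.825
```

View pics/w6.png

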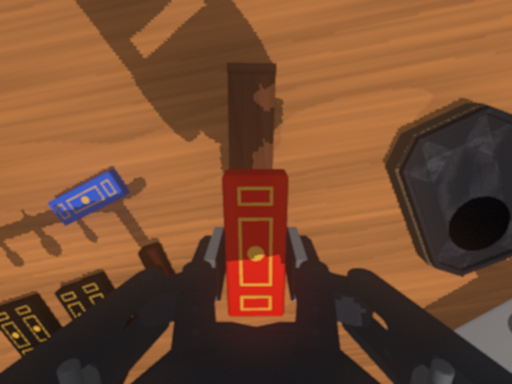

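The bed's near end is visible at (229–275, 64), lined up with yaw 170°, but the held stick hides the rest. I'll shift sideways for a full view.

Run:
```python
from plant import r
from h import *
r.movel([.46,.385,.2],max_speed=.15)
w=r.read_camera("wrist");pickle.dump(w,open("w7.pkl","wb"))
cv2.imwrite("pics/w7.png",cv2.resize(w["pixels"][0:300,50:450],(800,600),interpolation=cv2.INTER_CUBIC));print(r.read_time())
```

```text
25.6167
```

View pics/w7.png

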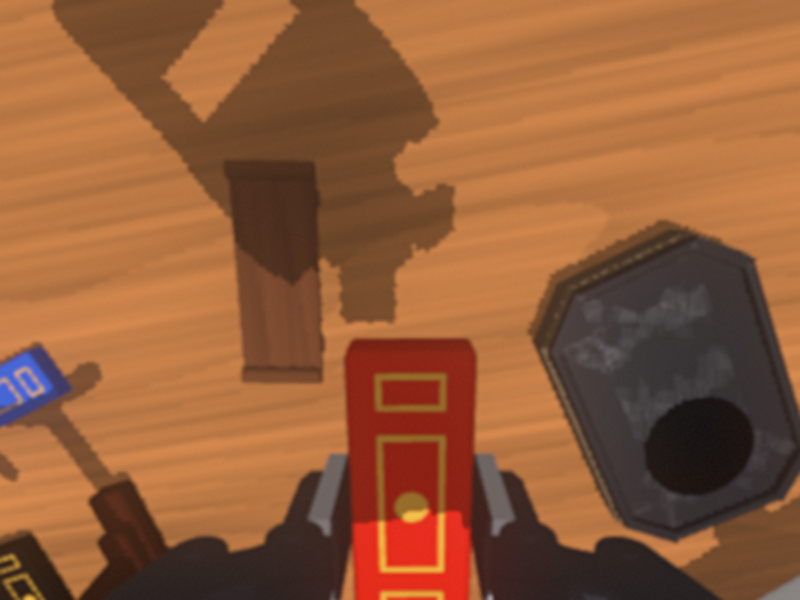

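Run:
```python
from h import *
w=pickle.load(open("w7.pkl","rb"));t=pickle.load(open("top0.pkl","rb"))
def rep(n,c,uv,z):
    P=plane(c,uv,z)[:,:2]*1000;a,b,d,e=P
    L=(a+b-d-e)/2;print(n,np.round(P,1).tolist(),"c",np.round(P.mean(0),1),"L %.1f W %.1f yaw %.1f"%(np.linalg.norm(L),(np.linalg.norm(a-b)+np.linalg.norm(d-e))/2,np.degrees(np.arctan2(-L[1],-L[0]))))
f=lambda l:np.array(l)/2.+[50,0]-.25
rep("flat",w,f([(229,181),(316,181),(322,366),(243,366)]),.024)
rep("outer",w,f([(225,161),(315,163),(322,380),(244,380)]),.026)
g=lambda l:np.array(l)/4.-.4+[115,130]
rep("top outer",t,g([(54,546),(132,566),(170,392),(98,370)]),.026)
# brightness profiles across the bed's columns/rows for edges
im=cv2.cvtColor(w["pixels"],cv2.COLOR_BGR2GRAY)
for row in(110,140,165):print(row,im[row,155:222].tolist())
print("col185",im[70:200,185].tolist())
```

```text
flat [[352.2, 300.4], [360.6, 348.1], [465.9, 327.5], [457.4, 279.5]] c [409.  313.9] L 107.3 W 48.6 yaw -11.2
outer [[342.0, 301.7], [351.6, 350.0], [474.2, 326.0], [465.8, 278.5]] c [408.4 314. ] L 125.4 W 48.7 yaw -10.9
top outer [[350.9, 348.1], [338.4, 292.1], [461.5, 272.5], [476.0, 325.2]] c [406.7 309.5] L 125.9 W 56.0 yaw -9.7
110 [131, 130, 129, 128, 128, 128, 128, 128, 129, 125, 109, 79, 57, 54, 54, 54, 55, 56, 56, 55, 54, 56, 55, 54, 53, 55, 56, 56, 55, 55, 55, 54, 54, 53, 52, 52, 53, 53, 55, 55, 55, 54, 55, 55, 55, 54, 55, 53, 53, 52, 51, 51, 54, 64, 78, 83, 83, 82, 83, 82, 82, 82, 82, 82, 81, 82, 82]
140 [146, 145, 144, 144, 142, 142, 142, 142, 143, 141, 141, 140, 131, 113, 90, 83, 82, 82, 82, 81, 80, 80, 81, 81, 81, 83, 85, 86, 88, 87, 87, 87, 85, 85, 84, 83, 80, 74, 67, 60, 56, 55, 59, 65, 74, 81, 85, 87, 86, 84, 84, 83, 81, 77, 85, 107, 123, 126, 125, 126, 124, 125, 125, 124, 113, 94, 84]
165 [135, 134, 133, 134, 134, 134, 134, 134, 134, 134, 134, 134, 136, 136, 131, 117, 96, 86, 86, 85, 84, 83, 82, 83, 79, 81, 79, 82, 85, 89, 90, 88, 88, 87, 86, 87, 87, 87, 86, 85, 83, 83, 84, 85, 84, 83, 83, 84, 87, 89, 89, 87, 86, 83, 83, 102, 131, 146, 149, 150, 150, 150, 148, 149, 148, 148, 147]
col185 [79, 80, 80, 81, 80, 79, 79, 77, 78, 74, 65, 57, 55, 54, 54, 53, 53, 52, 49, 48, 51, 53, 53, 54, 54, 53, 54, 54, 53, 54, 52, 54, 54, 54, 53, 55, 55, 55, 55, 55, 55, 54, 55, 55, 54, 54, 54, 55, 54, 55, 54, 55, 56, 55, 56, 56, 56, 56, 57, 56, 57, 58, 57, 57, 56, 61, 71, 81, 85, 86, 87, 86, 87, 87, 87, 87, 87, 88, 89, 89, 88, 88, 88, 88, 88, 88, 89, 88, 89, 89, 89, 88, 89, 89, 89, 90, 90, 89, 88, 88, 87, 87, 87, 86, 86, 86, 87, 86, 87, 86, 87, 86, 79, 67, 65, 74, 80, 85, 85, 86, 89, 105, 125, 134, 134, 135, 135, 135, 133, 134]
```

Bed: centre (409, 313.5), yaw −11°. The measured flat top is 107×48.6 mm against the given 108×48. Placing.

Run:
```python
from plant import r
from h import *
c=[.409,.3135];o=[180,0,169]
r.movel(c+[.12],max_speed=.12,frame=o);r.movel(c+[.04],max_speed=.06);r.wait(.2)
print(r.read_force(),r.movel(c+[.0255],max_speed=.012,stop_force=4),r.read_force(),r.read_position())
r.wait(.2);r.set_gripper(.6);r.wait(.2)
r.movel(c+[.07],max_speed=.05);r.movel(c+[.2],max_speed=.15);r.movel([.46,.385,.2]);print(r.read_time())
w=r.read_camera("wrist");cv2.imwrite("pics/w8.png",cv2.resize(w["pixels"][0:300,50:450],(800,600)))
[print("w",b) for b in blobs(w,(0,150,60),(6,255,255),200,.04)]
t=r.read_camera("top");[print("t",b) for b in blobs(t,(0,150,60),(6,255,255),100,.04,(100,150,240,300))];[print("dropper",b) for b in blobs(t,(100,90,60),(125,255,255),60,.016,(340,200,400,270))]
```

```text
[-0.25044776 -0.38020098 -0.98424354] True [ 0.31234988 -0.21719976  5.57469984] [0.40899426 0.31346507 0.02748173]
32.875
w (array([409.6, 314.8]), array([36.7, 88.9]), -10.9, (166, 101, 38, 81))
t (array([409.5, 311.3]), array([38.6, 92.5]), -10.7, (131, 229, 21, 34))
t (array([681.4, 167.2]), array([ 17.3, 248.3]), -81.6, (154, 150, 86, 9))
dropper (array([ 455.5, -329.5]), array([57.6, 61.3]), -88.6, (355, 225, 22, 21))
```

View pics/w8.png

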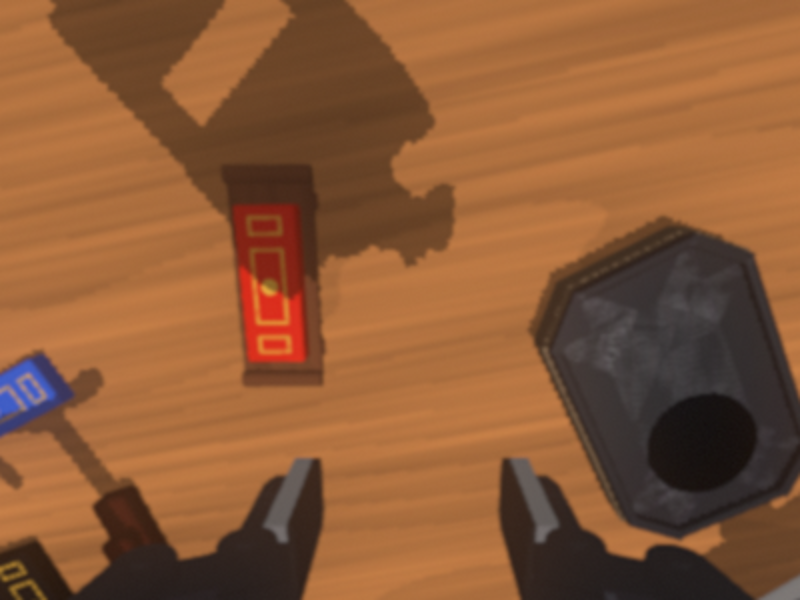

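The stick lies flat between the two lips, at (270,285) in the crop and about (409.5, 314) mm, aligned with the bed, and the dropper hasn't moved. Handing in.

```bash
python3 -c "
from plant import r
print(r.close_job())"
```

```text
the job is handed in; nothing more can be done
None
```

The red stick was slid clear of the row and now lies flat and lengthways on the ink bed, about 1 mm off centre by camera; the dropper hasn't moved, the blacks looked undisturbed after the slide, and the job was handed in at about 33 s with no verdict returned.

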